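# Check the thick cell in the slide-jaw battery tester

### The arm

A 6-joint arm with a two-finger parallel gripper is mounted at the origin on the work surface. World frame = base frame: x ahead of the robot, y to its left, z up, the work surface at z = 0. Lengths are in m, angles in rad, forces in N, time in s.
With the tool pointing down it reaches from about 0.35 to 0.775 m from the base axis. Payload 5.5 kg.
Tool frame: the origin (TCP) lies at the very end of the fingers, on their centre line; the grasp point (between the pads) lies tcp_to_grasp behind it (tcp_to_grasp is the distance from the TCP to the grasp point, in m); x points along the fingers, z is the direction in which the jaws open and shut, and the axes are right-handed (so a half turn about x gives the same grasp; the last joint's range is limited). The gripper opens to 85 mm and grips with 20 to 120 N. Pads are 22 mm wide; open, the fingers measure 114 mm over their backs; the gripper's body (76 mm by 85 mm) begins 54 mm behind the grasp point. The pads swing forward as they close: fully open they stand 13 mm farther back than shut.
Start: joints at [-1.393, 0.313, 0.046, 1.304, 0, 1.431], TCP at [0.18, -0.546, 0.231] pointing down, gripper open.
Joint ranges: [-2.76, 2.76], [-0.86, 1.69], [-1.03, 1.26], [-2.2, 2.34], [-1.47, 1.5], [-3.14, 3.14]. Speed limits (rad/s): [2.57, 2.57, 3.14, 3.14, 3.14, 3.14].

### API

Orientations are given as a unit quaternion [w, x, y, z].
In Python, from rig import * gives the robot as it stands. The module is installed in compiled form; this text tells all that it offers.
- The arm moves only by the shell command python3 -m handwheel 'ROWS' [FORCE]. ROWS is text: rows parted by semicolons, each of 5 numbers parted by spaces: the shift along the tool's x, y, z in mm, then the turn about the tool's x in rad, then the opening in per cent of the stroke, from 0 (shut) to 100 (fully open). In form: tx ty tz spin fingers; .... A call has 1 to 10 rows; each row shifts and turns the commanded pose from where the row before left it, along the tool's axes as they then stand; what a row does not reach is not made up. A row lasts 1/12 s, in which the tool goes at most 41.7 mm and 7.16 degrees, less where a joint would pass 70% of its speed; a pose out of reach is approached as far as the arm can. A call is refused whole if a number of a shift passes 41.7 or a number of a turn 0.125, either way. A call with a gripper value outside its range is refused whole. The fingers move at their own pace and stop on an object; FORCE is the grip in N (left out, the last holds). Time passes only in rows, so rows that do not move let the fingers close. It gives the time, the measured TCP pose, the force and the opening at its end, in the units of the state.
- observe(): the state, without advancing time (a new reading comes with each control period).
- get_image(name): name is "side" or "top"; returns the picture (384x512x3 uint8, blue, green, red); there is no depth.
- camera_info(name): a dict with "mtx" (3x3 intrinsics, pixels), "dist" ([k1, k2, p1, p2, k3] as OpenCV has them; the pictures are not rectified), "R" (3x3) and "t" (3): a world point X has camera coordinates R X + t. Camera axes: x right, y down, z forward; pixel columns grow to the right and rows downward; lengths in m; the calibration is good to about 2 mm. A picture is of the moment at which its call begins. camera_info takes no time and is no camera call.
- sign_off(): hands the job in, once; it reports no verdict.
Trained networks look in the newest picture that a camera, given by its name, has taken for a name from the list of things; names that differ only in an ending like _2 or _b are one class to them, and where a whole thing is asked for, a point or a joint stands for the part that bears it (a point fixed in the world has none). Each returns a list of dicts, best first, with "confidence" (0 to 1); they miss things now and then, are a little off and sometimes report something else, mostly with a low value. They report only what shows in the picture. A call takes as long as a camera call. They do not tell look-alikes from the thing itself.
- recognise(label, camera): "location" ([x, y, z] in m, in world coordinates, good to about 4 mm: the middle of the surface that is visible of it).
- spot_point(label, camera): "location" ([x, y, z] in m, in world coordinates, good to about 4 mm: a listed point, or the origin of a listed thing).
The state is a dict: "t": time; "joint_positions": joint angles; "joint_vel": joint speeds; "joint_efforts": joint torques, N m; "tool_pos": TCP position; "tool_rot": TCP orientation; "wrist_force": force on the tool from outside, world axes, zero at the start; "moment": the same for the moment, N m; "grip_width": opening from 0.0 (shut) to 1.0 (fully open).
Only numpy, scipy, OpenCV 4.12 (cv2) and the standard library are available. Lean on these libraries where they do the work, as an engineer would, in place of code of your own. Each camera call takes 0.05 s, during which the arm holds its last target.

### The job

Take the one thick battery cell out of the grooved wooden rack, lay it in the V-shaped bed of the battery tester and let go of it there, then slide the tester's jaw along until it pinches the cell against the spring plunger and the needle stands between the two bold marks of its dial. Slide gently: never bottom the plunger out. Leave the cell pinched like that, and leave the two slim cells and the round remote where they are.

Things in the scene. Friction and masses are not known exactly. Their poses are not given: they have to be found in the camera images.
- cell: The thick cell (black wrapper, steel ends): cylinder 26 mm in diameter, 50 mm long along its x axis, 65 g. Origin on its underside at mid-length. Works either way round. In the rack it lies flush with the wood, so only its ends, standing 3 to 11 mm clear, can be gripped; in the tester only its waist, as jaw and plunger leave no room at the ends: change grip on the way (see rest).
- cell_center (a point): Centre of the thick cell.
- slim1: A slim cell, 14.5 mm diameter, 50 mm long along its x axis, in another groove of the rack; stays there. Origin on its underside at mid-length.
- slim2: The other slim cell, same size, in another groove of the rack; stays there.
- rack: Fixed wooden rack, 36 mm (x) x 119 mm (y) x 41.4 mm high, origin centre of its underside. Three open-ended grooves along its x axis, 27 mm wide, at y = -38, 0 and +38 mm, with V floors; one cell lies in each, in any order. The axis of the thick cell lies 28.4 mm above the rack's underside.
- rest: Low fixed white ceramic pen rest, 40 (x) x 50 (y) mm, plate 6 mm high, origin centre of its underside, with a shallow V groove along its x axis (ridges to 17 mm high). The cell can be put down here without rolling: along the groove its axis is 24.9 mm up, its ends stand 5 mm clear and its waist can be gripped from above.
- tester: Fixed tester: white base 80 (x) x 185 (y) x 18 mm high, origin centre of its underside. A V bed runs along y at x = 0, y from -55 to +10 mm (ridges to 30 mm high); the thick cell in it has its axis 38.4 mm up. Sliding jaw at the -y end; at the +y end a white housing (62 mm wide, y from 30 to 90 mm, 58 mm high) with the spring plunger facing -y and, on top, a dial with a black needle.
- jaw (a joint): Sliding jaw, m: 0 = fully open, grows as it moves to tester +y, at most 0.035; starts at 0 to 0.010. Its face is at tester y = -0.0575 + value (plunger face at rest: y = +0.0125, so the mouth is 0.070 - value). Takes about 7 N to slide and stays where it is left. At 0.020 it touches a 50 mm cell that lies against the plunger.
- jaw_tab (a point): Top centre of the upright grip tab on the jaw (at tester y = -0.0685 + jaw value): 14 mm (tester x) x 16 mm (tester y), rising from the jaw's shoulder, 54 mm above the tester's underside, to 79 mm. Pinch it across tester x from above.
- plunger (a joint): Spring plunger, m: 0 = out at rest, 0.012 = bottomed out; grows as the cell is pressed towards tester +y (about 0.5 N per mm). It drives the needle, 10 degrees for each mm, from 60 degrees left to 60 degrees right of the dial's middle; the two bold marks stand at 0.003 and 0.009.
- puck: Round white smart-speaker remote, 64 mm across, 16 mm high, on the table near the middle; origin centre of underside. Leave it.
There are look-alikes about, which are no part of the job. What is shaped like the cell but red is not meant.

How it is judged:
By the outcome, as a careful person would: the job done as asked, in the order asked, and still so for the second after the job is handed in, with the robot touching nothing.
It also fails if it takes over 56 s, if anything falls off the work surface, if the arm or the gripper's body presses on something with over 40 N, if the wrist force passes 120 N, or if a joint passes its speed limit or range.

## Working session

There is one attempt and no reset: what is moved stays moved. The work goes in short steps, Python scripts to look and compute and a shell command to move; the robot and the scene stay as the last step left them, time stands still between calls to the robot, and variables do not carry over. Pictures are saved under pics/ and viewed, and the job is handed in when it is done.

```bash
mkdir -p pics; ls; python3 - <<'E'
from rig import *
import cv2
print(observe())
for n in("side","top"):
    im=get_image(n); cv2.imwrite(f"pics/{n}0.png",im)
    c=camera_info(n); print(n,c)
    for l in("cell","slim1","rack","rest","tester","jaw_tab","puck","plunger"):
        print(l,[(d["location"],d["confidence"]) for d in spot_point(l,n)] if l!="plunger" else [(d["location"],d["confidence"]) for d in recognise(l,n)])
E
```

```text
pics
{'t': 0.0, 'joint_positions': array([-1.39258967e+00,  3.13994134e-01,  4.49662569e-02,  1.30360440e+00,
       -3.36055541e-05,  1.43120635e+00]), 'joint_vel': array([ 0.00070962,  0.00076613, -0.00022871,  0.00092897, -0.00083602,
        0.00018878]), 'joint_efforts': array([ 1.33803071e-03, -4.80628896e+01,  2.98532528e+01,  1.94229040e-02,
        1.41403989e-04,  5.58739956e-06]), 'tool_pos': array([ 0.17956618, -0.54569459,  0.23040724]), 'tool_rot': array([ 0.57234011,  0.41502715,  0.57329212, -0.41414419]), 'wrist_force': array([-0.47317831,  0.20319791,  0.29028336]), 'moment': array([-0.0293417 ,  0.03284979, -0.04374572]), 'grip_width': 0.9962702777691154}
side {'mtx': array([[370.95444096,   0.        , 254.68092184],
       [  0.        , 370.95444096, 194.41614046],
       [  0.        ,   0.        ,   1.        ]]), 'dist': array([-0.05170804,  0.        ,  0.        ,  0.        ,  0.        ]), 'R': array([[-0.92157133, -0.38818275,  0.00452157],
       [-0.214459  ,  0.49936202, -0.8394313 ],
       [ 0.32359485, -0.77456551, -0.543447  ]]), 't': array([0.53
[... 720 characters left out ...]
8052, -0.13530513, -0.2540483 ],
       [ 0.25256739,  0.02829095, -0.96716562]]), 't': array([-0.07763209,  0.56790378,  0.6673316 ])}
cell [([0.4548, 0.2964, 0.0021], 0.8), ([0.5503, 0.2425, 0.0146], 0.56), ([0.5505, 0.2336, 0.028], 0.4)]
slim1 [([0.5585, 0.202, 0.0125], 0.46), ([0.5457, 0.2716, 0.0135], 0.41)]
rack [([0.5514, 0.239, 0.0005], 0.93), ([0.536, -0.1797, 0.0019], 0.4)]
rest [([0.5441, -0.0028, -0.0014], 0.72), ([0.5638, 0.2013, 0.0145], 0.42)]
tester [([0.5363, -0.1782, 0.0015], 0.78)]
jaw_tab [([0.5566, -0.2428, 0.0803], 0.58), ([0.5469, 0.2767, 0.0122], 0.23)]
puck [([0.6665, 0.0148, 0.005], 0.65), ([0.5456, 0.2725, 0.0115], 0.31)]
plunger [([0.5356, -0.1647, 0.0448], 0.36)]
```

View pics/side0.png

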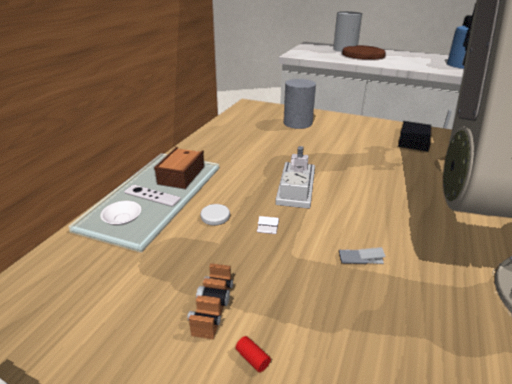

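View pics/top0.png

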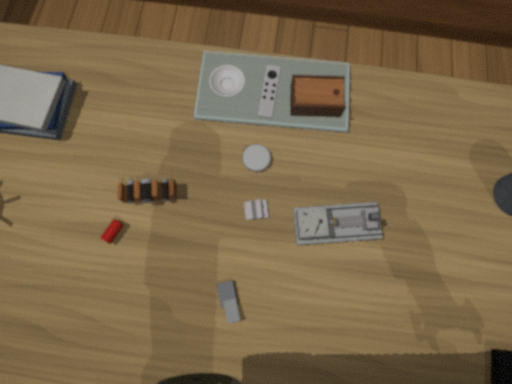

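```bash
python3 - <<'E'
import cv2
im=cv2.imread("pics/top0.png")
a=im[120:300,60:260]; cv2.imwrite("pics/top_rack.png",cv2.resize(im[120:220,130:250] ,None,fx=6,fy=6,interpolation=cv2.INTER_CUBIC)[:600,:720])
cv2.imwrite("pics/top_tester.png",cv2.resize(im[110:240,270:430] ,None,fx=4.6,fy=4.6,interpolation=cv2.INTER_CUBIC))
E
```

```text
(no output)
```

Side: rack at about (210,300), red cell at (253,353), tester at (297,180), rest at (268,225). Top: rack at (147,190), rest at (256,210), tester at (338,223) with the dial on the left and the jaw on the right, puck at (257,157). Next I zoom in.

```bash
python3 - <<'E'
import cv2
im=cv2.imread("pics/top0.png"); s=cv2.imread("pics/side0.png")
cv2.imwrite("pics/z_rack.png",cv2.resize(im[165:215,105:190],None,fx=9,fy=9,interpolation=cv2.INTER_CUBIC))
cv2.imwrite("pics/z_test.png",cv2.resize(im[195:250,285:390],None,fx=7.6,fy=7.6,interpolation=cv2.INTER_CUBIC))
cv2.imwrite("pics/z_rackside.png",cv2.resize(s[255:345,175:255],None,fx=6.6,fy=6.6,interpolation=cv2.INTER_CUBIC))
E
```

```text
(no output)
```

View pics/z_rack.png

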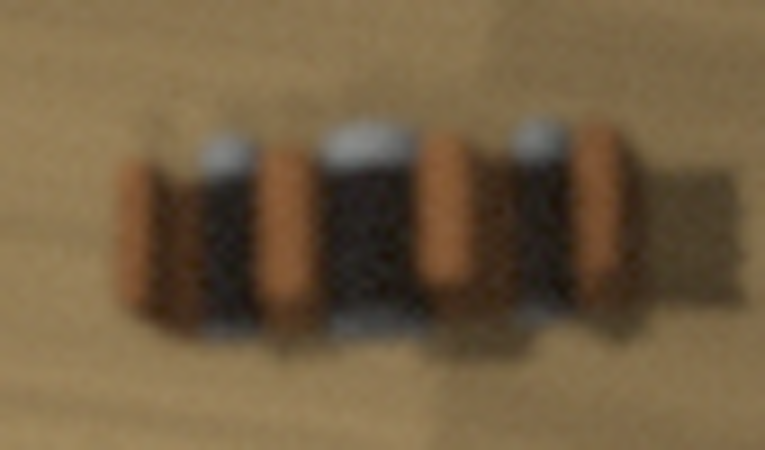

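View pics/z_test.png

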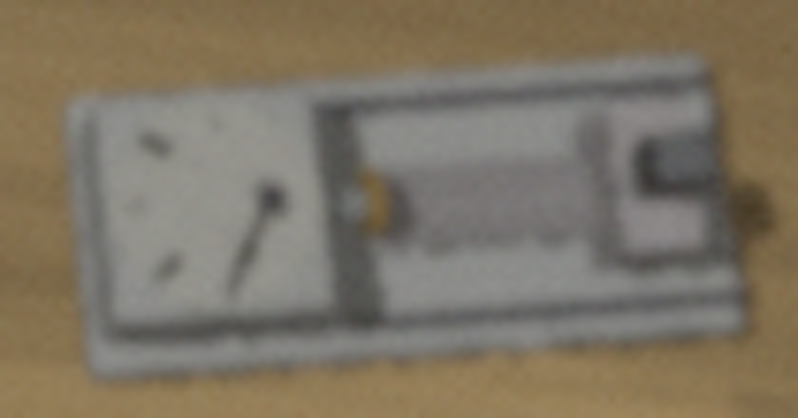

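View pics/z_rackside.png

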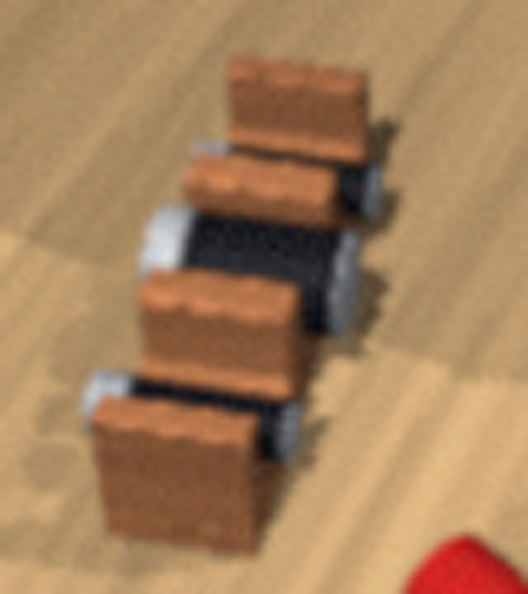

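```bash
cat > h.py <<'E'
from rig import *
import numpy as np, cv2
from scipy.optimize import least_squares
def cam(n):
    c=camera_info(n); return c
def proj(n,P):
    c=camera_info(n); r,_=cv2.Rodrigues(c["R"])
    return cv2.projectPoints(np.asarray(P,float).reshape(-1,1,3),r,c["t"],c["mtx"],c["dist"])[0].reshape(-1,2)
def back(n,uv,z):
    c=camera_info(n); p=cv2.undistortPoints(np.array(uv,float).reshape(-1,1,2),c["mtx"],c["dist"]).reshape(-1,2)
    d=np.c_[p,np.ones(len(p))]@c["R"]; o=-c["R"].T@c["t"]
    return o+d*((z-o[2])/d[:,2])[:,None]
def tf(p,L):
    L=np.asarray(L,float); c,s=np.cos(p[2]),np.sin(p[2])
    return np.c_[p[0]+c*L[:,0]-s*L[:,1],p[1]+s*L[:,0]+c*L[:,1],L[:,2]]
E
python3 - <<'E'
from h import *
tz=lambda a,o,s:(np.array(a,float))/s+np.array(o)-0.5+0.5/s
# rack ridge centres top view
p=back("top",tz([(135,233),(287,226),(445,208),(601,205)],(105,165),9),.0414); print(p.round(4))
print("cell ends top",back("top",tz([(368,128),(378,338)],(105,165),9),.0284).round(4))
p=back("top",tz([(70,100),(708,58),(745,325),(92,375)],(285,195),7.6),.018); print("base",p.round(4)); print(p.mean(0)); print(np.degrees(np.arctan2(-(p[0]-p[1])[0],(p[0]-p[1])[1])),np.degrees(np.arctan2(-(p[3]-p[2])[0],(p[3]-p[2])[1])))
print("tab",back("top",tz([(655,135),(712,185)],(285,195),7.6),.079).round(4))
def box(x0,x1,y0,y1,z0,z1):
    v=[(x,y,z) for x in(x0,x1) for y in(y0,y1) for z in(z0,z1)]
    e=[(i,j) for i in range(8) for j in range(i) if bin(i^j).count("1")==1]
    return np.array(v),e
E
```

```text
[[0.5384 0.2889 0.0414]
 [0.5451 0.2534 0.0414]
 [0.5547 0.2173 0.0414]
 [0.5606 0.1808 0.0414]]
cell ends top [[0.5746 0.2441 0.0284]
 [0.524  0.2306 0.0284]]
base [[ 0.5582 -0.0839  0.018 ]
 [ 0.5959 -0.2644  0.018 ]
 [ 0.5205 -0.2791  0.018 ]
 [ 0.4816 -0.0987  0.018 ]]
[ 0.53905886 -0.18150252  0.018     ]
11.794968423763686 12.16507762617565
tab [[ 0.5566 -0.2322  0.079 ]
 [ 0.5454 -0.2479  0.079 ]]
```

```bash
cat >> h.py <<'E'
def box(x0,x1,y0,y1,z0,z1):
    v=np.array([(x,y,z) for x in(x0,x1) for y in(y0,y1) for z in(z0,z1)],float)/1000
    return v,[(i,j) for i in range(8) for j in range(i) if bin(i^j).count("1")==1]
def cyl(r,h,zc,cx=0,ax=0):
    a=np.linspace(0,2*np.pi,25)[:-1]; v=[];e=[]
    for s in(-1,1):
        for q in a:
            v.append((cx+s*h,r*np.cos(q),zc+r*np.sin(q)) if ax==0 else (r*np.cos(q),cx+s*h,zc+r*np.sin(q)))
    for k in range(24): e+=[(k,(k+1)%24),(24+k,24+(k+1)%24)]
    return np.array(v)/1000,e
def overlay(n,im,items,roi,f,out):
    x0,y0,x1,y1=roi
    z=cv2.resize(im[y0:y1,x0:x1],None,fx=f,fy=f,interpolation=cv2.INTER_CUBIC)
    for p,(v,e),col in items:
        q=(proj(n,tf(p,v))-[x0,y0]+.5)*f-.5
        for i,j in e: cv2.line(z,tuple(int(round(t)) for t in q[i]),tuple(int(round(t)) for t in q[j]),col,1,cv2.LINE_AA)
    cv2.imwrite(out,z)
def side_by(a,b,out):
    A,B=cv2.imread(a),cv2.imread(b); h=max(A.shape[0],B.shape[0])
    A=cv2.copyMakeBorder(A,0,h-A.shape[0],0,0,0); B=cv2.copyMakeBorder(B,0,h-B.shape[0],0,0,0)
    o=np.hstack([A,B]); k=min(1,800/o.shape[1],600/o.shape[0]); cv2.imwrite(out,cv2.resize(o,None,fx=k,fy=k) if k<1 else o)
RIDG=[(51.5,59.5),(13.5,24.5),(-24.5,-13.5),(-59.5,-51.5)]
def rack_items(p,off): return [(p,box(-18,18,a,b,0,41.4),(0,255,0)) for a,b in RIDG]+[(p,cyl(13,25,28.4,off),(255,255,0))]
def tester_items(p,j): return [(p,box(-40,40,-92.5,92.5,0,18),(0,255,0)),(p,box(-31,31,30,90,18,58),(0,200,0)),(p,box(-7,7,-76.5+j,-60.5+j,54,79),(0,0,255)),(p,box(-6,6,12.5,12.6,32,44),(255,0,255)),(p,box(-20,20,-57.5+j,-57.4+j,18,54),(255,0,0))]
E
python3 - <<'E'
from h import *
t=cv2.imread("pics/top0.png"); s=cv2.imread("pics/side0.png")
pr=(.5497,.2351,np.radians(11.8)); pt=(.539,-.180,np.radians(12))
overlay("top",t,rack_items(pr,0),(105,165,190,215),5,"pics/a.png"); overlay("side",s,rack_items(pr,0),(175,255,255,345),5,"pics/b.png"); side_by("pics/a.png","pics/b.png","pics/ov1.png")
overlay("top",t,tester_items(pt,4),(285,195,390,250),4.2,"pics/a.png"); overlay("side",s,tester_items(pt,4),(265,140,330,215),5,"pics/b.png"); side_by("pics/a.png","pics/b.png","pics/ov2.png")
E
```

```text
(no output)
```

View pics/ov1.png

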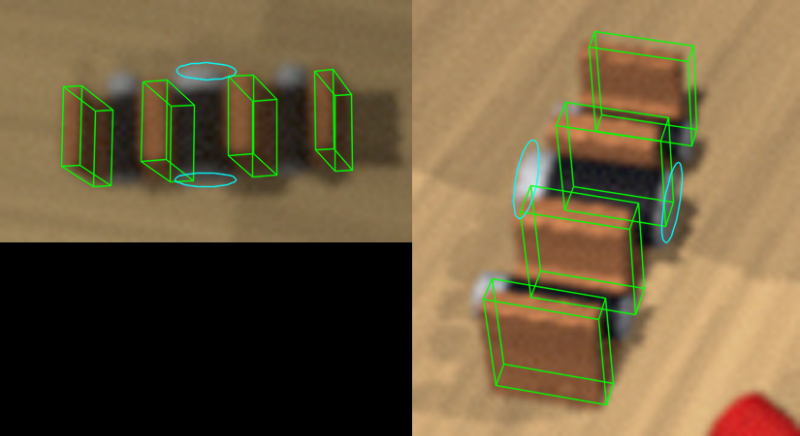

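View pics/ov2.png

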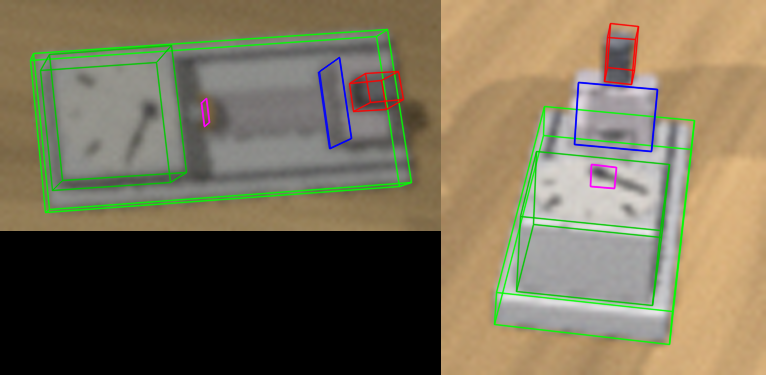

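```bash
cat > fit.py <<'E'
from h import *
from scipy.optimize import minimize
def render(n,polys,sh,S=4):
    m=np.zeros((sh[0]*S,sh[1]*S),np.uint8)
    for pts,val in polys:
        q=(proj(n,pts)+.5)*S-.5
        cv2.fillConvexPoly(m,cv2.convexHull((q*16).round().astype(np.int32)),val,cv2.LINE_8,4)
    return cv2.resize(m,(sh[1],sh[0]),interpolation=cv2.INTER_AREA)/255.
t=cv2.imread("pics/top0.png").astype(float); s=cv2.imread("pics/side0.png").astype(float)
# tester: white mask vs brown table via saturation
def sat(im): return (im[...,2]-im[...,0])
def tpol(p,j):
    P=[]
    for a in [(-40,40,-92.5,92.5,0,18),(-31,31,30,90,18,58),(-7,7,-76.5+j,-60.5+j,54,79)]: P.append((tf(p,box(*a)[0]),255))
    return P
rois={"top":(285,190,392,255),"side":(262,135,332,218)}
def cost(v,only=None):
    c=0
    for n,im,k in(("top",t,0),("side",s,1)):
        if only and n!=only: continue
        x0,y0,x1,y1=rois[n]; S=sat(im)[y0:y1,x0:x1]
        m=render(n,tpol(v[:3],v[3]),im.shape)[y0:y1,x0:x1]
        m=cv2.GaussianBlur(m,(0,0),.7)
        c-=np.corrcoef(m.ravel(),S.ravel())[0,1]*-1
    return c
for o in(None,"top","side"):
    best=min((minimize(cost,[.539,-.18,np.radians(a),4],args=(o,),method="Nelder-Mead",options=dict(initial_simplex=np.array([[.539,-.18,np.radians(a),4]]+[[.539+d[0],-.18+d[1],np.radians(a)+d[2],4+d[3]] for d in np.diag([.004,.004,.04,4])]))) for a in(10,13)),key=lambda r:r.fun)
    print("tester",o,best.x.round(4),np.degrees(best.x[2]),best.fun)
# rack: brown ratio; table B/R vs rack
rois={"top":(105,165,195,215),"side":(175,250,255,345)}
def rfeat(im): return np.where(im.sum(2)<1,0,im[...,2]/(im[...,0]+1)) 
def cyl_v(off,p): return tf(p,cyl(13,25,28.4,off)[0])
def cost2(v,only=None):
    p=v[:3];c=0
    for n,im in(("top",t),("side",s)):
        if only and n!=only: continue
        x0,y0,x1,y1=rois[n]; S=np.clip(rfeat(im)[y0:y1,x0:x1],0,4)
        order=RIDG[::-1] 
        polys=[(tf(p,box(-18,18,-59.5,59.5,0,14)[0]),255)]
        for i,(a,b) in enumerate(order):
            polys.append((tf(p,box(-18,18,a,b,0,41.4)[0]),255))
            if i<3:
                yc=(-38,0,38)[i]; r=13 if yc==0 else 7.25; zc=28.4 if yc==0 else 20.5
                L=cyl(r,25,zc,v[3] if yc==0 else 0)[0]; L[:,1]+=yc/1000; polys.append((tf(p,L),0))
        m=render(n,polys,im.shape)[y0:y1,x0:x1]; m=cv2.GaussianBlur(m,(0,0),.7)
        c-=np.corrcoef(m.ravel(),S.ravel())[0,1]
    return c
for o in(None,"top","side"):
    best=min((minimize(cost2,[.55,.235,np.radians(a),0],args=(o,),method="Nelder-Mead",options=dict(initial_simplex=np.array([[.55,.235,np.radians(a),0]]+[[.55+d[0],.235+d[1],np.radians(a)+d[2],d[3]] for d in np.diag([.004,.004,.04,4])]))) for a in(10,14)),key=lambda r:r.fun)
    print("rack",o,best.x.round(4),np.degrees(best.x[2]),best.fun)
E
python3 fit.py
python3 - <<'E'
import rig; print([k for k in dir(rig) if k[0]!='_']); print(getattr(rig,'tcp_to_grasp',None))
from scipy.spatial.transform import Rotation as R
q=rig.observe()["tool_rot"]; print(R.from_quat(q,scalar_first=True).as_matrix().round(3))
E
```

```text
tester None [ 0.5399 -0.1815  0.2109 27.5758] 12.082093806807858 -1.9281637186669398
['Unreachable', 'camera_info', 'get_image', 'observe', 'recognise', 'sign_off', 'spot_point', 'tcp_to_grasp']
0.0187
[[ 0.     0.95   0.312]
 [-0.     0.312 -0.95 ]
 [-1.    -0.     0.   ]]Traceback (most recent call last):
  File "fit.py", line 27, in <module>
    best=min((minimize(cost,[.539,-.18,np.radians(a),4],args=(o,),method="Nelder-Mead",options=dict(initial_simplex=np.array([[.539,-.18,np.radians(a),4]]+[[.539+d[0],-.18+d[1],np.radians(a)+d[2],4+d[3]] for d in np.diag([.004,.004,.04,4])]))) for a in(10,13)),key=lambda r:r.fun)
  File "fit.py", line 27, in <genexpr>
    best=min((minimize(cost,[.539,-.18,np.radians(a),4],args=(o,),method="Nelder-Mead",options=dict(initial_simplex=np.array([[.539,-.18,np.radians(a),4]]+[[.539+d[0],-.18+d[1],np.radians(a)+d[2],4+d[3]] for d in np.diag([.004,.004,.04,4])]))) for a in(10,13)),key=lambda r:r.fun)
              ~~~~~~~~^^^^^^^^^^^^^^^^^^^^^^^^^^^^^^^^^^^^^^^^^^^^^^^^^^^^^^^^^^^^^^^^^^^^^^^^^^^^^^^^^^^^^^^^^^^^^^^^^^^^^^^^^^^^^^^^^^^^^^^^^^^^^^^^^^^^^^^^^^^^^^^^^^^^^^^^^^^^^^^^^^^^^^^^^^^^^^^^^^^^^^^^^^^^^^^^^^^^^^^^^^^^^^^^^^^^^^^^^^^^^
    res = _minimize_neldermead(fun, x0, args, callback, bounds=bounds,
                               **options)
    fxr = func(xr)
    fx = function(np.copy(x), *(wrapper_args + args))
  File "fit.py", line 22, in cost
    m=render(n,tpol(v[:3],v[3]),im.shape)[y0:y1,x0:x1]
      ~~~~~~^^^^^^^^^^^^^^^^^^^^^^^^^^^^^
  File "fit.py", line 6, in render
    q=(proj(n,pts)+.5)*S-.5
       ~~~~^^^^^^^
  File "h.py", line 7, in proj
    c=camera_info(n); r,_=cv2.Rodrigues(c["R"])
ValueError: time passes only in moves, steps and waits
```

```bash
sed -i '1,3s/^import numpy.*/import numpy as np, cv2, pickle, os/' h.py
sed -i 's/c=camera_info(n)/c=ci(n)/' h.py
cat >> h.py <<'E'
_C={}
def ci(n):
    if n not in _C: _C[n]=camera_info(n)
    return _C[n]
E
python3 fit.py; python3 -c "
from rig import *; print(observe()['t'])"
```

```text
tester None [ 0.5399 -0.1815  0.2109 27.5758] 12.082093806807858 -1.9281637186669398
tester top [ 0.5398 -0.1819  0.2103  8.4319] 12.04851561580589 -0.9850728780686203
tester side [ 0.5401 -0.1809  0.2096 28.1033] 12.009121038767626 -0.9438167439111302
rack None [ 0.5509  0.239   0.2223 -3.7994] 12.736951209844209 -1.2941221381909922
rack top [ 0.5511  0.239   0.2163 -0.5577] 12.391190159983363 -0.7094006428039298
rack side [ 0.5506  0.2397  0.2382 -3.249 ] 13.649816884170516 -0.5909215658722978
0.9
```

```bash
cat > fit2.py <<'E'
from h import *
t=cv2.imread("pics/top0.png"); s=cv2.imread("pics/side0.png")
pr=(.5509,.239,np.radians(12.6)); pe=(.5443,-.0016,np.radians(0)); 
overlay("top",t,rack_items(pr,0),(105,165,190,215),4.5,"pics/a.png"); overlay("side",s,rack_items(pr,0),(175,255,255,345),5,"pics/b.png"); side_by("pics/a.png","pics/b.png","pics/ov3.png")
I=[(pe,box(-20,20,-25,25,0,6),(0,255,0))]
I=[]
overlay("top",t,I,(235,190,280,230),9,"pics/a.png"); overlay("side",s,I,(250,208,290,242),9,"pics/b.png"); side_by("pics/a.png","pics/b.png","pics/ov4.png")
E
python3 fit2.py
```

```text
(no output)
```

View pics/ov3.png

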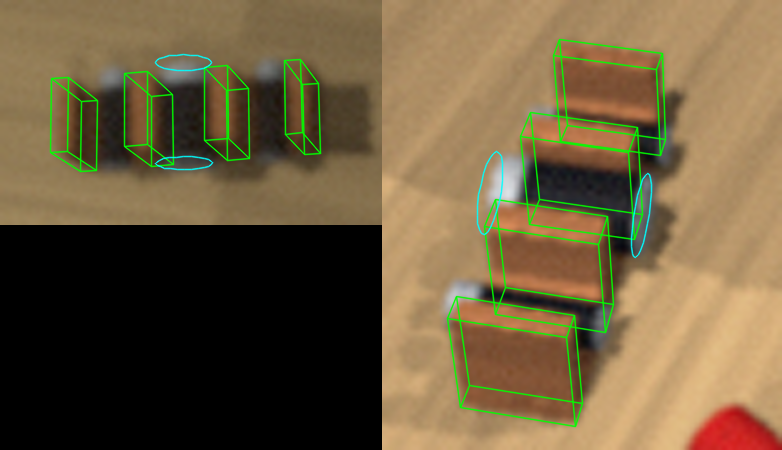

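View pics/ov4.png

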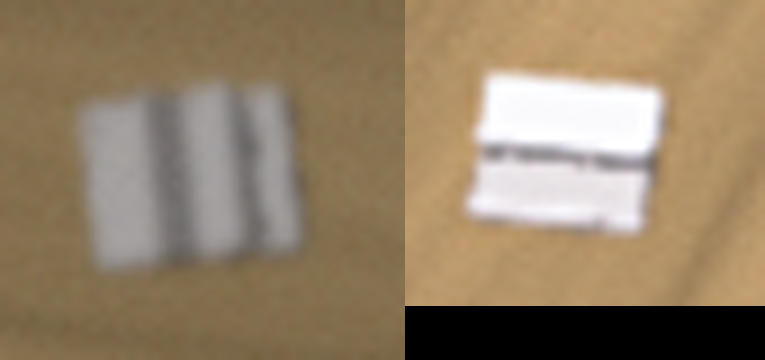

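```bash
cat > f3.py <<'E'
from h import *
tz=lambda a,o,s:(np.array(a,float))/s+np.array(o)-0.5+0.5/s
p=back("top",tz([(80,103),(285,86),(302,248),(98,270)],(235,190),9),.006)
print(p.round(4),p.mean(0).round(4))
for a,b in((0,3),(1,2)): d=p[a]-p[b]; print(np.degrees(np.arctan2(d[1],d[0])),np.linalg.norm(d))
for a,b in((0,1),(3,2)): d=p[a]-p[b]; print(np.degrees(np.arctan2(-d[0],d[1])),np.linalg.norm(d))
t=cv2.imread("pics/top0.png"); s=cv2.imread("pics/side0.png")
pe=(p[:,0].mean(),p[:,1].mean(),np.radians(13)); 
I=[(pe,box(-20,20,-25,25,0,6),(0,255,0)),(pe,box(-20,20,-17,17,16,17),(0,0,255)),(pe,box(-20,20,-.1,.1,6,7),(255,0,0))]
overlay("top",t,I,(235,190,280,230),9,"pics/a.png"); overlay("side",s,I,(250,208,290,242),9,"pics/b.png"); side_by("pics/a.png","pics/b.png","pics/ov5.png")
E
python3 f3.py
```

```text
[[ 0.5604  0.0267  0.006 ]
 [ 0.5717 -0.0224  0.006 ]
 [ 0.5323 -0.0318  0.006 ]
 [ 0.5201  0.0164  0.006 ]] [ 0.5461 -0.0028  0.006 ]
14.40572125652214 0.04163063352834423
13.35907027721226 0.0404486991083949
12.891683411506543 0.050406799231485895
14.24051856530598 0.04965055192249845
```

View pics/ov5.png

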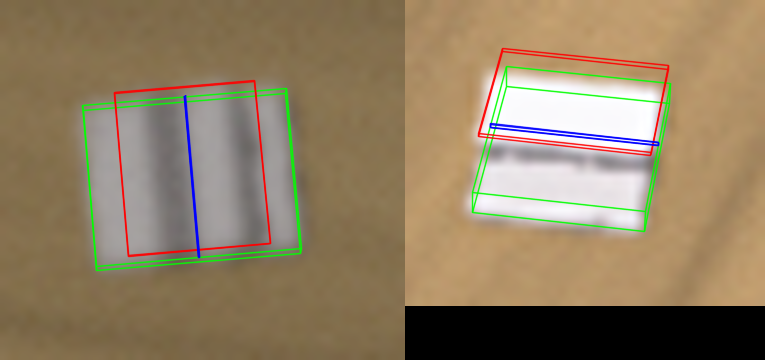

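```bash
python3 -m handwheel '0 0 0 -0.1226 100;0 0 0 -0.1226 100;0 0 0 -0.1226 100;0 0 0 -0.1226 100;0 0 0 -0.1226 100;0 0 0 -0.1226 100' ; python3 -m handwheel '0 0 0 -0.1226 100;0 0 0 -0.1226 100;0 0 0 -0.1226 100;0 0 0 -0.1226 100;0 0 0 -0.1226 100;0 0 0 -0.1226 100'
```

```text
t: 1.4
tool_pos: [0.1797, -0.5463, 0.2313]
tool_rot: [0.684, 0.179, 0.684, -0.179]
wrist_force: [0.8, 0.1, 0.2]
grip_width: 0.998
t: 1.9
tool_pos: [0.1797, -0.5463, 0.2313]
tool_rot: [0.703, -0.079, 0.703, 0.079]
wrist_force: [-0.2, -0.2, 1.1]
grip_width: 1.003
```

```bash
python3 -m handwheel '0 32.6 25.2 0 100;0 32.6 25.2 0 100;0 32.6 25.2 0 100;0 32.6 25.2 0 100;0 32.6 25.2 0 100;0 32.6 25.2 0 100;0 32.6 25.2 0 100;0 32.6 25.2 0 100;0 32.6 25.2 0 100;0 32.6 25.2 0 100'
```

```text
t: 2.73
tool_pos: [0.3555, -0.1716, 0.2317]
tool_rot: [0.703, -0.077, 0.703, 0.076]
wrist_force: [1.6, -0.2, -0.6]
grip_width: 1.0
```

```bash
python3 -m handwheel '0 32.6 25.2 0 100;0 32.6 25.2 0 100;0 32.6 25.2 0 100;0 32.6 25.2 0 100;0 32.6 25.2 0 100;0 32.6 25.2 0 100;0 32.6 25.2 0 100;0 32.6 25.2 0 100;0 32.6 25.2 0 100'
cat > st.py <<'E'
from h import *
import sys
from scipy.spatial.transform import Rotation as R
def st():
    o=observe(); M=R.from_quat(o["tool_rot"],scalar_first=True).as_matrix()
    print("t %.2f"%o["t"],"pos",o["tool_pos"].round(4),"zang %.2f"%np.degrees(np.arctan2(M[1,2],M[0,2])),"down",M[:,0].round(3),"j",o["joint_positions"].round(3),"F",o["wrist_force"].round(1),"g %.3f"%o["grip_width"])
    return o,M
if __name__=="__main__":
    o,M=st()
    if len(sys.argv)>3:
        d=np.array([float(a) for a in sys.argv[1:4]])-o["tool_pos"]; print("tool shift mm",(M.T@d*1000).round(1))
E
python3 st.py .55 .2375 .1
```

```text
t: 3.48
tool_pos: [0.5135, 0.1644, 0.2314]
tool_rot: [0.703, -0.077, 0.703, 0.077]
wrist_force: [0.9, -0.9, -0.1]
grip_width: 1.0
t 3.48 pos [0.5135 0.1644 0.2314] zang 12.53 down [ 0.001 -0.    -1.   ] j [ 0.161  0.243 -0.048  1.279 -0.     1.513] F [ 0.9 -0.9 -0.1] g 1.000
tool shift mm [131.5  63.5  51.4]
```

```bash
python3 -m handwheel '0 31.8 25.7 0 100;0 31.8 25.7 0 100;30 0 0 0 100;30 0 0 0 100;30 0 0 0 100;0 0 0 0 100;0 0 0 0 100'; python3 st.py .55 .2375 .014; python3 - <<'E'
from h import *
for n in("side","top"):
    im=get_image(n); cv2.imwrite(f"pics/{n}1.png",im)
    x0,y0,x1,y1=(165,215,275,345) if n=="side" else (100,130,210,230)
    cv2.imwrite(f"pics/{n}1z.png",cv2.resize(im[y0:y1,x0:x1],None,fx=4,fy=4,interpolation=cv2.INTER_CUBIC))
    print([(d["location"],d["confidence"]) for d in spot_point("cell_center",n)])
side_by("pics/side1z.png","pics/top1z.png","pics/v1.png")
E
```

```text
t: 4.07
tool_pos: [0.5479, 0.235, 0.1399]
tool_rot: [0.701, -0.077, 0.704, 0.077]
wrist_force: [-0.1, 0.3, 1.0]
grip_width: 0.997
t 4.07 pos [0.5479 0.235  0.1399] zang 12.51 down [-0.004 -0.001 -1.   ] j [ 0.271  0.397 -0.059  1.118 -0.     1.623] F [-0.1  0.3  1. ] g 0.997
tool shift mm [125.9   2.1   3.1]
[([0.4541, 0.2995, 0.011], 0.63), ([0.5511, 0.2387, 0.0325], 0.61)]
[([0.5485, 0.2357, 0.0289], 0.59), ([0.4533, 0.2949, 0.0176], 0.58)]
```

View pics/v1.png

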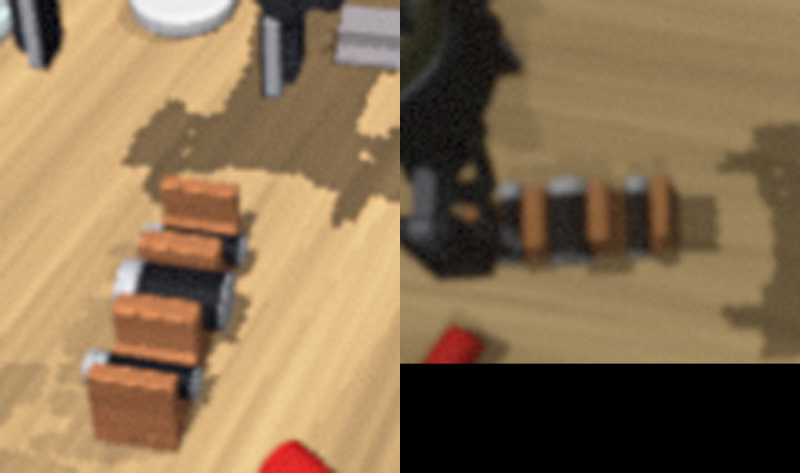

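Side: the rack's middle groove holds the thick cell at about (175,290) in the zoom, with the open fingers above it. Top: cell at (567,220) in the zoom. The network and my fit agree on about (0.550, 0.2375), so I go down.

```bash
python3 -m handwheel '30 2.1 3.1 0 100;30 0 0 0 100;25 0 0 0 100;20 0 0 0 100;0 0 0 0 100;0 0 0 0 100' 30; python3 st.py .55 .2375 .014; python3 - <<'E'
from h import *
im=get_image("side"); cv2.imwrite("pics/s2.png",cv2.resize(im[195:345,150:290],None,fx=4,fy=4,interpolation=cv2.INTER_CUBIC))
E
```

```text
t: 4.77
tool_pos: [0.5522, 0.2379, 0.037]
tool_rot: [0.703, -0.077, 0.703, 0.077]
wrist_force: [0.2, -0.3, 0.7]
grip_width: 1.001
t 4.77 pos [0.5522 0.2379 0.037 ] zang 12.48 down [-0. -0. -1.] j [ 0.273  0.486 -0.193  0.892 -0.     1.626] F [ 0.2 -0.3  0.7] g 1.001
tool shift mm [23.   0.1 -2.3]
```

View pics/s2.png

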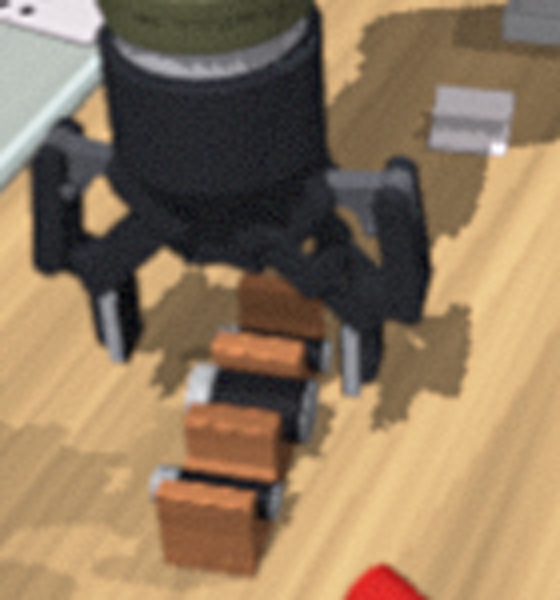

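```bash
python3 - <<'E'
from h import *
P=lambda z:(proj("side",[(.5522,.2379,z)])[0]-[150,195]+.5)*4-.5
for z in(.037,.05,.0284): print(z,P(z))
u=np.array([np.cos(.218),np.sin(.218),0])
for s in(-.0425,.0425): print(((proj("side",[np.array([.5522,.2379,.05])+s*u])[0]-[150,195]+.5)*4-.5))
for s in(-.025,.025): print("cell",((proj("side",[np.array([.55,.2375,.0284])+s*u])[0]-[150,195]+.5)*4-.5))
E
```

```text
0.037 [243.41122072 384.91465478]
0.05 [241.33044805 361.88782187]
0.0284 [244.76190838 399.82940241]
[347.37640756 377.16250664]
[137.7979187  346.76985854]
cell [311.00863617 409.82388208]
cell [190.03435153 391.8127559 ]
```

```bash
python3 -m handwheel '12 0 -2 0 100;11 0 0 0 100;0 0 0 0 100;0 0 0 0 70;0 0 0 0 70;0 0 0 0 70;0 0 0 0 50;0 0 0 0 50;0 0 0 0 50;0 0 0 0 50' 30; python3 st.py; python3 -m handwheel '0 0 0 0 50;0 0 0 0 50;0 0 0 0 50' 30;  python3 st.py
```

```text
t: 5.65
tool_pos: [0.5506, 0.2378, 0.0141]
tool_rot: [0.703, -0.077, 0.702, 0.077]
wrist_force: [-1.0, 0.0, 5.8]
grip_width: 0.578
t 5.65 pos [0.5506 0.2378 0.0141] zang 12.50 down [ 0.001  0.    -1.   ] j [ 0.274  0.507 -0.223  0.839 -0.     1.626] F [-1.   0.   5.8] g 0.578
t: 5.9
tool_pos: [0.5507, 0.2378, 0.0141]
tool_rot: [0.703, -0.077, 0.702, 0.077]
wrist_force: [-1.2, -0.3, 6.4]
grip_width: 0.578
t 5.90 pos [0.5507 0.2378 0.0141] zang 12.50 down [ 0.001  0.    -1.   ] j [ 0.274  0.507 -0.223  0.839 -0.     1.626] F [-1.2 -0.3  6.4] g 0.578
```

```bash
python3 -m handwheel '0 0 0 0 30;-8 0 0 0 30;-15 0 0 0 30;-20 0 0 0 30;-25 0 0 0 30;-25 0 0 0 30;0 0 0 0 30' 35; python3 st.py .545 -.0025 .107; python3 - <<'E'
from h import *
a=get_image("side"); cv2.imwrite("pics/a.png",cv2.resize(a[175:345,150:290],None,fx=3,fy=3)); b=get_image("top"); cv2.imwrite("pics/b.png",cv2.resize(b[120:230,80:210],None,fx=3,fy=3)); side_by("pics/a.png","pics/b.png","pics/v3.png")
E
```

```text
t: 6.48
tool_pos: [0.553, 0.2385, 0.1117]
tool_rot: [0.706, -0.077, 0.7, 0.077]
wrist_force: [1.3, 0.6, 0.3]
grip_width: 0.582
t 6.48 pos [0.553  0.2385 0.1117] zang 12.51 down [ 0.008  0.002 -1.   ] j [ 0.274  0.417 -0.101  1.044 -0.     1.626] F [1.3 0.6 0.3] g 0.582
tool shift mm [   4.2 -233.5  -60. ]
```

View pics/v3.png

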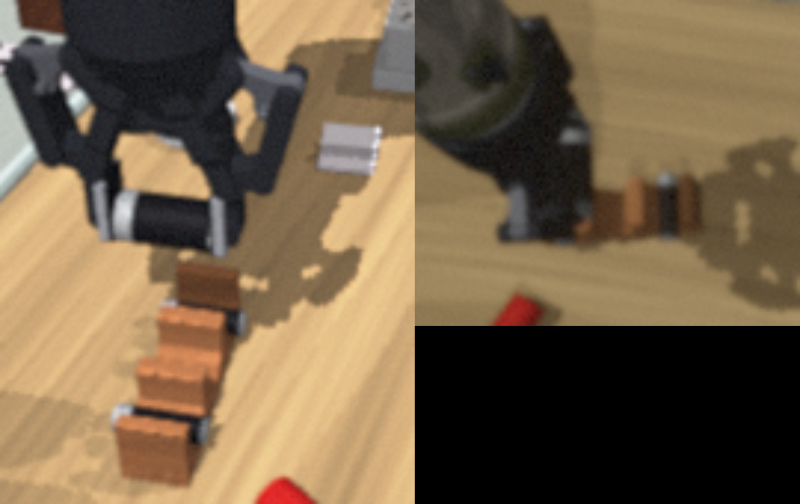

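```bash
python3 -m handwheel '0 -20 -5 0 30;0 -38 -10 0 30;0 -38 -10 0 30;0 -38 -10 0 30;0 -38 -10 0 30;0 -38 -10 0 30;0 -20 -5 0 30;25 -3 0 0 30;25 0 0 0 30;0 0 0 0 30'; python3 -m handwheel '0 0 0 0 30'; python3 st.py .545 -.0025 .011; python3 - <<'E'
from h import *
a=get_image("side"); cv2.imwrite("pics/a.png",cv2.resize(a[130:260,200:340],None,fx=3,fy=3)); b=get_image("top"); cv2.imwrite("pics/b.png",cv2.resize(b[140:250,190:310],None,fx=3,fy=3)); side_by("pics/a.png","pics/b.png","pics/v4.png")
E
```

```text
t: 7.42
tool_pos: [0.5373, -0.0031, 0.0509]
tool_rot: [0.7, -0.075, 0.706, 0.077]
wrist_force: [-1.7, 0.3, -0.6]
grip_width: 0.58
t: 7.5
tool_pos: [0.5392, -0.0026, 0.0541]
tool_rot: [0.701, -0.076, 0.705, 0.077]
wrist_force: [0.5, 0.1, -0.4]
grip_width: 0.579
t 7.50 pos [ 0.5392 -0.0026  0.0541] zang 12.48 down [-0.006  0.001 -1.   ] j [-0.154  0.37  -0.332  0.875 -0.     1.199] F [ 0.5  0.1 -0.4] g 0.579
tool shift mm [43.1 -1.2  5.9]
```

View pics/v4.png

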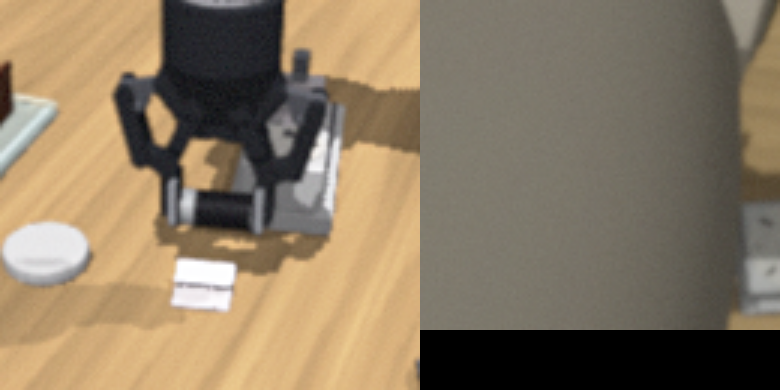

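```bash
python3 -m handwheel '10 0 3 0 30;10 0 1 0 30;8 0 0 0 30;0 0 0 0 30;0 0 0 0 30'; python3 st.py .545 -.0025 .011; python3 - <<'E'
from h import *
a=get_image("side")
u=.2182
p=(.545,-.0025,np.radians(12.5)); I=[(p,box(-20,20,-25,25,0,6),(0,255,0)),(p,box(-20,20,-.1,.1,6,7),(255,0,0))]
overlay("side",a,I,(230,165,310,245),7,"pics/v5.png")
E
```

```text
t: 8.02
tool_pos: [0.545, -0.0017, 0.0275]
tool_rot: [0.702, -0.077, 0.704, 0.077]
wrist_force: [0.8, -0.6, 0.2]
grip_width: 0.579
t 8.02 pos [ 0.545  -0.0017  0.0275] zang 12.52 down [-0.002  0.    -1.   ] j [-0.15   0.406 -0.353  0.814 -0.     1.202] F [ 0.8 -0.6  0.2] g 0.579
tool shift mm [16.5 -0.8 -0.2]
```

View pics/v5.png

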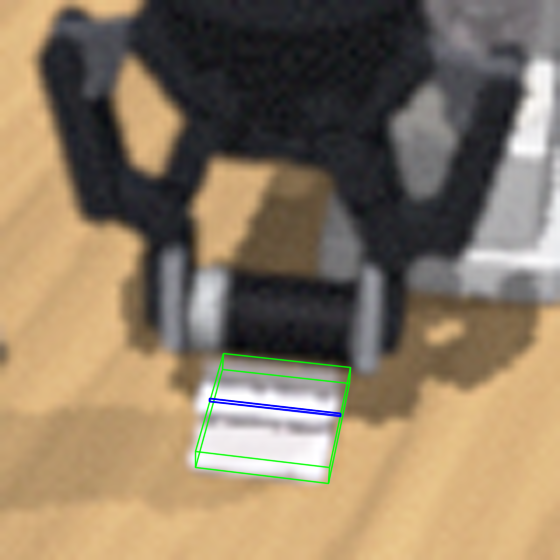

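```bash
python3 -m handwheel '7 -0.8 1 0 30;6 0 0 0 30;2 0 0 0 30;0 0 0 0 30;0 0 0 0 30'; python3 st.py .546 -.0025 .0106;python3 -m handwheel '1 0 0 0 30;0 0 0 0 30;0 0 0 0 30'; python3 st.py .546 -.0025 .0106; python3 - <<'E'
from h import *
a=get_image("side")
overlay("side",a,[],(230,165,310,245),7,"pics/v6.png")
E
```

```text
t: 8.48
tool_pos: [0.5468, -0.0026, 0.013]
tool_rot: [0.703, -0.077, 0.703, 0.077]
wrist_force: [-0.7, -1.0, -0.0]
grip_width: 0.579
t 8.48 pos [ 0.5468 -0.0026  0.013 ] zang 12.50 down [-0.001 -0.    -1.   ] j [-0.151  0.424 -0.366  0.781 -0.     1.201] F [-0.7 -1.  -0. ] g 0.579
tool shift mm [ 2.4  0.2 -0.7]
t: 8.73
tool_pos: [0.5471, -0.0026, 0.0125]
tool_rot: [0.703, -0.077, 0.703, 0.077]
wrist_force: [-0.2, 0.7, -0.6]
grip_width: 0.579
t 8.73 pos [ 0.5471 -0.0026  0.0125] zang 12.51 down [ 0. -0. -1.] j [-0.151  0.425 -0.367  0.778 -0.     1.201] F [-0.2  0.7 -0.6] g 0.579
tool shift mm [ 1.9  0.3 -1.1]
```

View pics/v6.png

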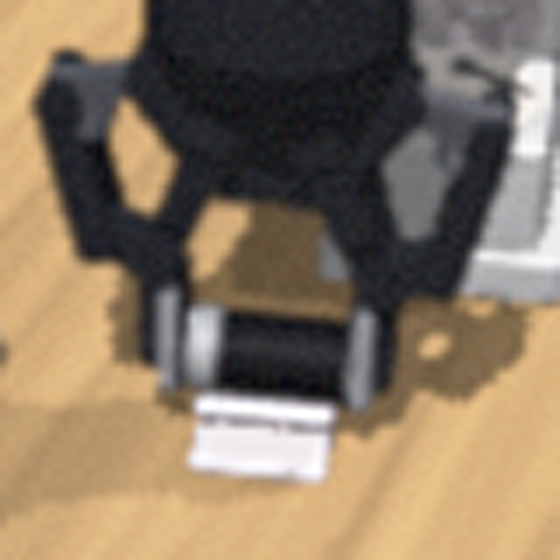

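```bash
python3 -m handwheel '1 0 0 0 30;0 0 0 0 30;0 0 0 0 30'; python3 -m handwheel '1 0 0 0 30;0 0 0 0 30;0 0 0 0 30';python3 -m handwheel '1 0 0 0 30;0 0 0 0 30;0 0 0 0 30'
```

```text
t: 9.03
tool_pos: [0.5473, -0.0023, 0.0119]
tool_rot: [0.703, -0.077, 0.703, 0.077]
wrist_force: [-1.0, 1.9, 5.3]
grip_width: 0.578
t: 9.28
tool_pos: [0.5474, -0.0019, 0.0115]
tool_rot: [0.703, -0.077, 0.702, 0.078]
wrist_force: [-3.2, 3.1, 10.0]
grip_width: 0.582
t: 9.53
tool_pos: [0.5474, -0.0014, 0.011]
tool_rot: [0.704, -0.077, 0.702, 0.078]
wrist_force: [-4.8, 5.0, 15.1]
grip_width: 0.581
```

```bash
python3 -m handwheel '-1 1 0 0 62;0 0 0 0 66;0 0 0 0 75;0 0 0 0 100;0 0 0 0 100;0 0 0 0 100;-25 0 0 0 100;-30 0 0 0 100;-30 0 0 0 100;0 0 0 0 100'; python3 -m handwheel '0 0 0 0 100';python3 st.py; python3 - <<'E'
from h import *
a=get_image("side")
overlay("side",a,[],(230,165,310,245),7,"pics/v7.png")
for n in("side","top"):
    get_image(n); print([(d["location"],d["confidence"]) for d in spot_point("cell_center",n)])
E
```

```text
t: 10.37
tool_pos: [0.5505, -0.0022, 0.1009]
tool_rot: [0.706, -0.078, 0.7, 0.076]
wrist_force: [2.6, -0.4, -0.8]
grip_width: 0.999
t: 10.45
tool_pos: [0.5485, -0.0019, 0.0972]
tool_rot: [0.704, -0.077, 0.701, 0.077]
wrist_force: [0.6, 0.2, 0.0]
grip_width: 1.003
t 10.45 pos [ 0.5485 -0.0019  0.0972] zang 12.50 down [ 0.004 -0.001 -1.   ] j [-0.15   0.336 -0.262  0.968 -0.     1.203] F [0.6 0.2 0. ] g 1.003
[([0.4518, 0.2971, 0.014], 0.84), ([0.5467, 0.0007, 0.0314], 0.76)]
[]
```

View pics/v7.png

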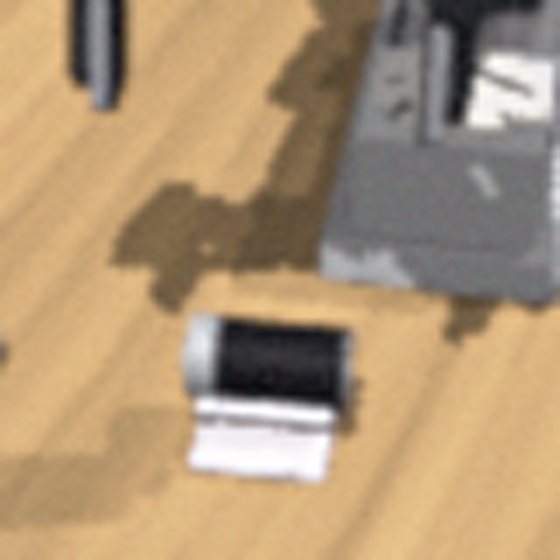

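```bash
python3 - <<'E'
from h import *
a=get_image("side"); 
p=(.5465,-.0015,np.radians(12.5)); I=[(p,box(-20,20,-25,25,0,6),(0,255,0)),(p,cyl(13,25,24.9),(255,255,0))]
overlay("side",a,I,(230,185,310,245),9,"pics/v8.png")
E
```

```text
(no output)
```

View pics/v8.png

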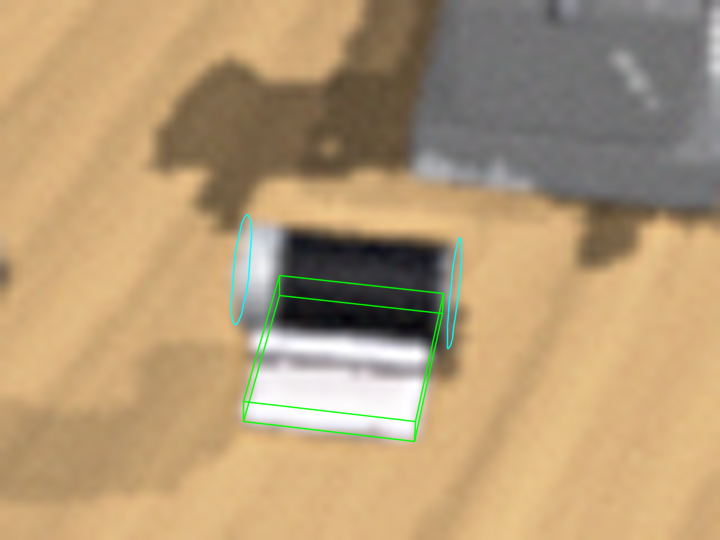

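```bash
python3 -m handwheel '0 0 0 -0.1208 70;0 0 0 -0.1208 70;0 0 0 -0.1208 70;0 0 0 -0.1208 70;0 0 0 -0.1208 70;0 0 0 -0.1208 70;0 0 0 -0.1208 70'; python3 -m handwheel '0 0 0 -0.1208 70;0 0 0 -0.1208 70;0 0 0 -0.1208 70;0 0 0 -0.1208 70;0 0 0 -0.1208 70;0 0 0 -0.1208 70;0 0 0 0 70;0 0 0 0 70'; python3 st.py .546 -.001 .019
```

```text
t: 11.33
tool_pos: [0.5462, -0.0015, 0.0943]
tool_rot: [0.608, -0.36, 0.609, 0.361]
wrist_force: [0.3, -0.2, 0.2]
grip_width: 0.702
t: 12.0
tool_pos: [0.5463, -0.0015, 0.0946]
tool_rot: [0.443, -0.55, 0.444, 0.551]
wrist_force: [0.8, 0.0, -0.1]
grip_width: 0.699
t 12.00 pos [ 0.5463 -0.0015  0.0946] zang 102.29 down [-0.001  0.    -1.   ] j [-0.15   0.339 -0.265  0.968 -0.    -0.364] F [ 0.8  0.  -0.1] g 0.699
tool shift mm [75.6  0.1  0.5]
```

```bash
python3 -m handwheel '25 0 0.5 0 60;20 0 0 0 60;15 0 0 0 50;10 0 0 0 45;4 0 0 0 45;0 0 0 0 45;0 0 0 0 45'; python3 st.py .546 -.001 .019;  python3 - <<'E'
from h import *
a=get_image("side"); 
overlay("side",a,[],(230,165,310,245),7,"pics/v9.png")
E
```

```text
t: 12.58
tool_pos: [0.547, -0.0012, 0.0216]
tool_rot: [-0.443, 0.551, -0.443, -0.551]
wrist_force: [-0.4, 0.1, 0.0]
grip_width: 0.451
t 12.58 pos [ 0.547  -0.0012  0.0216] zang 102.43 down [ 0. -0. -1.] j [-0.149  0.414 -0.357  0.799 -0.    -0.366] F [-0.4  0.1  0. ] g 0.451
tool shift mm [2.6 1.  0.4]
```

View pics/v9.png

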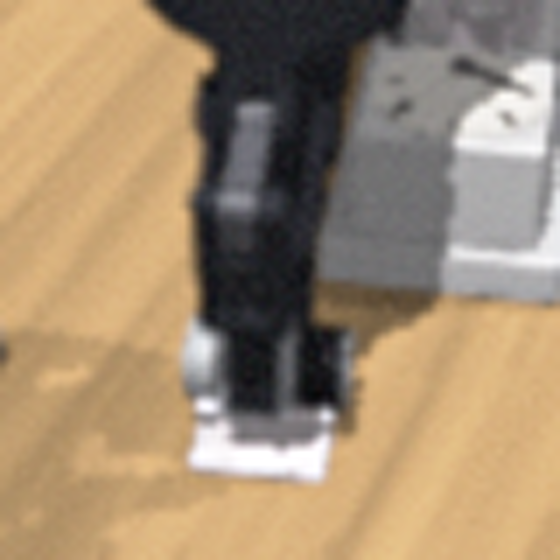

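```bash
python3 -m handwheel '3 0 0 0 45;0 0 0 0 45;0 0 0 0 30;0 0 0 0 22;0 0 0 0 20;0 0 0 0 10;0 0 0 0 10;0 0 0 0 10;0 0 0 0 10' 35; python3 st.py
```

```text
t: 13.38
tool_pos: [0.547, -0.0012, 0.0189]
tool_rot: [-0.443, 0.552, -0.443, -0.551]
wrist_force: [-1.1, 0.1, 6.1]
grip_width: 0.289
t 13.38 pos [ 0.547  -0.0012  0.0189] zang 102.48 down [ 0.001 -0.    -1.   ] j [-0.149  0.417 -0.361  0.792 -0.    -0.367] F [-1.1  0.1  6.1] g 0.289
```

```bash
python3 -m handwheel '-8 0 0 0 10;-15 0 0 0 10;-20 0 0 0 10;-25 0 0 0 10;-25 0 0 0 10;0 0 0 0 10;0 0 0 0 10' 40; python3 st.py;  python3 - <<'E'
from h import *
a=get_image("side"); 
overlay("side",a,[],(230,145,310,245),6,"pics/v10.png")
E
```

```text
t: 13.97
tool_pos: [0.548, -0.0012, 0.113]
tool_rot: [-0.443, 0.552, -0.442, -0.55]
wrist_force: [0.1, -0.8, -1.3]
grip_width: 0.292
t 13.97 pos [ 0.548  -0.0012  0.113 ] zang 102.48 down [ 0.004 -0.001 -1.   ] j [-0.149  0.323 -0.24   1.005  0.    -0.367] F [ 0.1 -0.8 -1.3] g 0.292
```

View pics/v10.png

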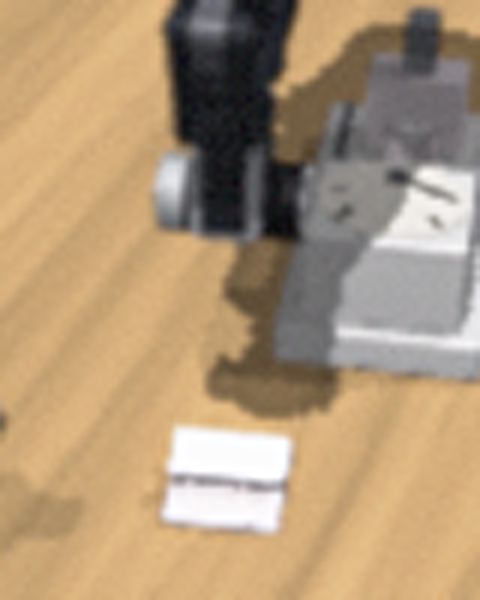

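```bash
python3 -m handwheel '0 0 0 0.1214 10;0 0 0 0.1214 10;0 0 0 0.1214 10;0 0 0 0.1214 10;0 0 0 0.1214 10;0 0 0 0.1214 10;0 0 0 0.1214 10'; python3 -m handwheel '0 0 0 0.1214 10;0 0 0 0.1214 10;0 0 0 0.1214 10;0 0 0 0.1214 10;0 0 0 0.1214 10;0 0 0 0.1214 10;0 0 0 0 10;0 0 0 0 10'; python3 st.py .5439 -.2001 .115
```

```text
t: 14.6
tool_pos: [0.5453, -0.0009, 0.1094]
tool_rot: [0.631, -0.317, 0.633, 0.319]
wrist_force: [0.2, 0.1, -0.8]
grip_width: 0.29
t: 15.27
tool_pos: [0.5456, -0.0009, 0.1099]
tool_rot: [0.702, -0.075, 0.704, 0.076]
wrist_force: [-0.8, 0.8, -0.3]
grip_width: 0.285
t 15.27 pos [ 0.5456 -0.0009  0.1099] zang 12.24 down [-0.003  0.    -1.   ] j [-0.149  0.326 -0.243  1.004 -0.     1.208] F [-0.8  0.8 -0.3] g 0.285
tool shift mm [  -5.2 -194.2  -43.9]
```

```bash
python3 -m handwheel '0 -18 -4 0 10;0 -32 -7.2 0 10;0 -32 -7.2 0 10;0 -32 -7.2 0 10;0 -32 -7.2 0 10;0 -30 -7 0 10;0 -18 -4 0 10;0 0 0 0.003 10;0 0 0 0 10;0 0 0 0 10'; python3 st.py .5439 -.2001 .0324;  python3 - <<'E'
from h import *
p=(.5399,-.1815,np.radians(12.05))
a=get_image("side"); b=get_image("top")
overlay("side",a,tester_items(p,5)[:4],(255,110,340,220),5,"pics/a.png"); overlay("top",b,tester_items(p,5)[:4],(275,160,400,260),4,"pics/b.png"); side_by("pics/a.png","pics/b.png","pics/v11.png")
E
```

```text
t: 16.1
tool_pos: [0.5438, -0.1992, 0.1107]
tool_rot: [0.703, -0.073, 0.704, 0.074]
wrist_force: [-0.0, 0.3, -1.0]
grip_width: 0.286
t 16.10 pos [ 0.5438 -0.1992  0.1107] zang 11.97 down [-0.001  0.001 -1.   ] j [-0.49   0.384 -0.155  1.033  0.     0.872] F [-0.   0.3 -1. ] g 0.286
tool shift mm [78.3 -1.   0. ]
```

View pics/v11.png

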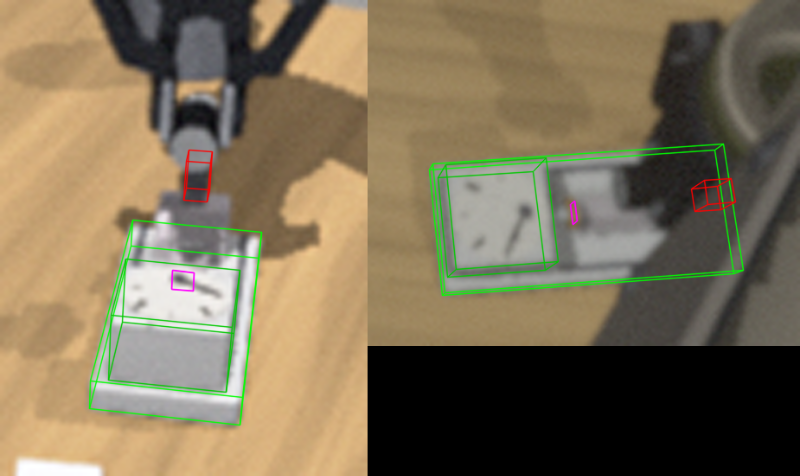

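```bash
python3 -m handwheel '15 0 0 0 10;20 0 0 0 10;15 0 0 0 10;10 0 0 0 10;5 0 0 0 10;0 0 0 0 10;0 0 0 0 10'; python3 st.py .5437 -.1992 .0324;  python3 - <<'E'
from h import *
p=(.5399,-.1815,np.radians(12.05)); 
a=get_image("side"); b=get_image("top")
overlay("side",a,[(p,cyl(13,25,51.5,-18,1),(255,255,0))],(255,110,340,220),5,"pics/a.png"); overlay("top",b,[],(275,160,400,260),4,"pics/b.png"); side_by("pics/a.png","pics/b.png","pics/v12.png")
E
```

```text
t: 16.78
tool_pos: [0.5446, -0.1997, 0.0466]
tool_rot: [0.703, -0.074, 0.703, 0.073]
wrist_force: [-0.1, -0.1, 0.2]
grip_width: 0.288
t 16.78 pos [ 0.5446 -0.1997  0.0466] zang 11.93 down [ 0. -0. -1.] j [-0.49   0.441 -0.24   0.889 -0.     0.873] F [-0.1 -0.1  0.2] g 0.288
tool shift mm [14.2  0.6 -0.8]
```

View pics/v12.png

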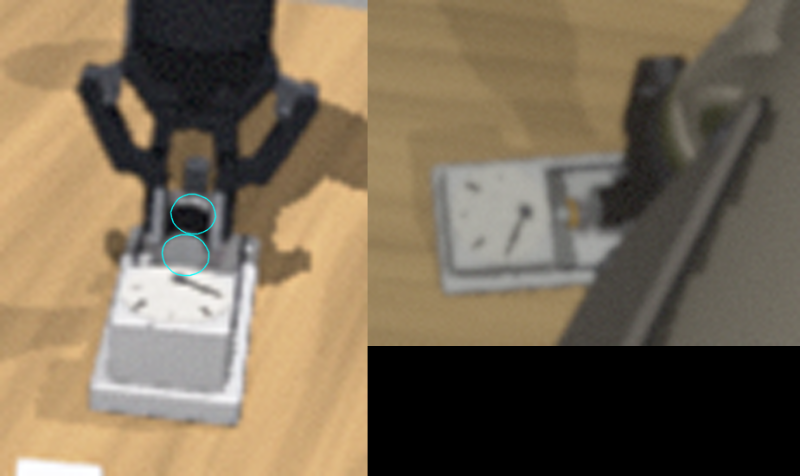

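```bash
python3 -m handwheel '5 0 -0.5 0 10;5 0 0 0 10;2 0 0 0 10;0 0 0 0 10;0 0 0 0 10'; python3 -m handwheel '1.5 0 0 0 10;0 0 0 0 10;0 0 0 0 10'; python3 -m handwheel '1 0 0 0 10;0 0 0 0 10;0 0 0 0 10'
```

```text
t: 17.3
tool_pos: [0.5436, -0.2, 0.034]
tool_rot: [0.703, -0.073, 0.703, 0.073]
wrist_force: [-0.4, 0.4, -0.5]
grip_width: 0.286
t: 17.55
tool_pos: [0.544, -0.2002, 0.0329]
tool_rot: [0.703, -0.073, 0.703, 0.073]
wrist_force: [0.2, 0.9, -0.6]
grip_width: 0.28
t: 17.8
tool_pos: [0.5442, -0.2001, 0.0326]
tool_rot: [0.704, -0.073, 0.703, 0.073]
wrist_force: [-1.2, 1.5, 5.5]
grip_width: 0.284
```

```bash
python3 -m handwheel '0 0 0 0 32;0 0 0 0 36;0 0 0 0 42;0 0 0 0 50;0 0 0 0 50'; python3 st.py; python3 -m handwheel '-10 0 0 0 50;-20 0 0 0 55;-30 0 0 0 55;-30 0 0 0 55;0 0 0 0 55;0 0 0 0 55'; python3 st.py;  python3 - <<'E'
from h import *
p=(.5399,-.1815,np.radians(12.05)); 
a=get_image("side"); b=get_image("top")
overlay("side",a,[(p,cyl(13,25,38.4,-18,1),(255,255,0))],(255,110,340,220),5,"pics/a.png"); overlay("top",b,[],(275,160,400,260),4,"pics/b.png"); side_by("pics/a.png","pics/b.png","pics/v13.png")
for n in("side","top"):
    print([(d["location"],d["confidence"]) for d in spot_point("cell_center",n)],[(d["location"],d["confidence"]) for d in spot_point("jaw_tab",n)])
E
```

```text
t: 18.22
tool_pos: [0.5438, -0.2, 0.0316]
tool_rot: [0.703, -0.073, 0.703, 0.073]
wrist_force: [0.4, 0.2, -0.1]
grip_width: 0.498
t 18.22 pos [ 0.5438 -0.2     0.0316] zang 11.88 down [-0.  0. -1.] j [-0.491  0.456 -0.259  0.856 -0.     0.872] F [ 0.4  0.2 -0.1] g 0.498
t: 18.72
tool_pos: [0.5456, -0.201, 0.1247]
tool_rot: [0.705, -0.074, 0.702, 0.072]
wrist_force: [0.2, 0.5, 0.8]
grip_width: 0.547
t 18.72 pos [ 0.5456 -0.201   0.1247] zang 11.89 down [ 0.005 -0.003 -1.   ] j [-0.491  0.372 -0.136  1.057 -0.     0.872] F [0.2 0.5 0.8] g 0.547
[([0.453, 0.2983, 0.0122], 0.83), ([0.5478, -0.1983, 0.0434], 0.4)] [([0.5549, -0.2377, 0.0812], 0.57)]
[([0.4528, 0.2961, 0.0154], 0.8), ([0.542, -0.203, 0.0378], 0.74)] [([0.5537, -0.2403, 0.0807], 0.58)]
```

View pics/v13.png

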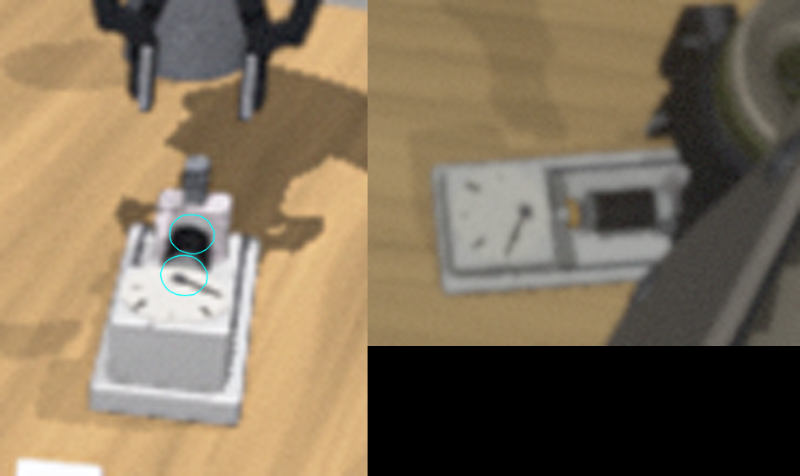

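```bash
python3 -m handwheel '0 -20 0 0 55;0 -20 0 0 55;0 0 0 0 50;0 0 0 0 50;0 0 0 0 50'; python3 st.py .5523 -.2395 .06;  python3 - <<'E'
from h import *
p=(.5399,-.1815,np.radians(12.05)); 
a=get_image("side"); b=get_image("top")
overlay("side",a,tester_items(p,9)[2:3],(275,110,335,170),8,"pics/a.png"); overlay("top",b,tester_items(p,9)[2:3],(300,170,400,250),4,"pics/b.png"); side_by("pics/a.png","pics/b.png","pics/v14.png")
for n in("side","top"):
    print([(d["location"],d["confidence"]) for d in spot_point("jaw_tab",n)])
E
```

```text
t: 19.43
tool_pos: [0.5514, -0.2387, 0.1209]
tool_rot: [0.703, -0.073, 0.704, 0.074]
wrist_force: [0.3, 0.1, -0.4]
grip_width: 0.501
t 19.43 pos [ 0.5514 -0.2387  0.1209] zang 11.87 down [-0.002  0.001 -1.   ] j [-0.542  0.416 -0.079  1.077  0.     0.822] F [ 0.3  0.1 -0.4] g 0.501
tool shift mm [60.9 -1.1  0.8]
[([0.5562, -0.2382, 0.0791], 0.56)]
[([0.5359, -0.1796, -0.0009], 0.71)]
```

View pics/v14.png

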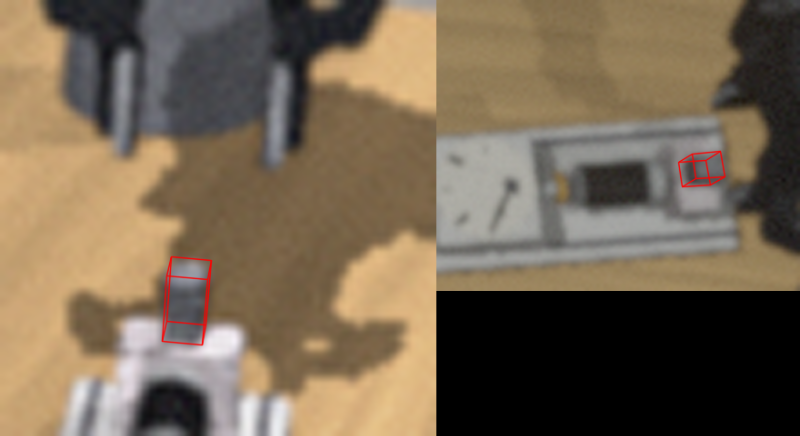

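```bash
python3 -m handwheel '15 -0.5 0.5 0 50;20 0 0 0 50;15 0 0 0 50;7 0 0 0 50;3 0 0 0 45;0 0 0 0 40;0 0 0 0 35;0 0 0 0 30' 20; python3 st.py .5523 -.2395 .061;  python3 - <<'E'
from h import *
a=get_image("side"); 
overlay("side",a,[],(265,90,345,170),7,"pics/v15.png")
E
```

```text
t: 20.3
tool_pos: [0.5534, -0.24, 0.0629]
tool_rot: [0.704, -0.074, 0.703, 0.073]
wrist_force: [0.1, -0.7, -0.6]
grip_width: 0.301
t 20.30 pos [ 0.5534 -0.24    0.0629] zang 11.89 down [ 0.002 -0.001 -1.   ] j [-0.542  0.463 -0.158  0.947 -0.     0.821] F [ 0.1 -0.7 -0.6] g 0.301
tool shift mm [ 1.9  0.7 -1. ]
```

View pics/v15.png

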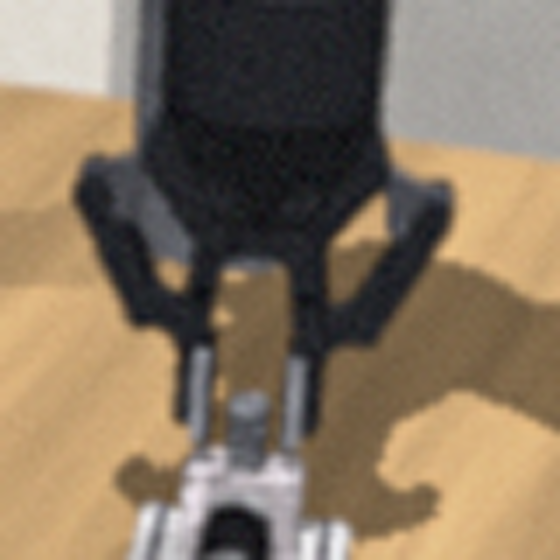

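```bash
python3 -m handwheel '1.5 0 0 0 25;0 0 0 0 20;0 0 0 0 15;0 0 0 0 10;0 0 0 0 5;0 0 0 0 5;0 0 0 0 5' 30; python3 st.py;  python3 - <<'E'
from h import *
b=get_image("top"); cv2.imwrite("pics/v16.png",cv2.resize(b[185:250,285:400],None,fx=6.5,fy=6.5,interpolation=cv2.INTER_CUBIC))
E
```

```text
t: 20.93
tool_pos: [0.5526, -0.2398, 0.0607]
tool_rot: [0.703, -0.073, 0.703, 0.073]
wrist_force: [-2.5, -1.2, 5.7]
grip_width: 0.16
t 20.93 pos [ 0.5526 -0.2398  0.0607] zang 11.88 down [-0.    -0.001 -1.   ] j [-0.542  0.465 -0.161  0.944 -0.     0.821] F [-2.5 -1.2  5.7] g 0.160
```

View pics/v16.png

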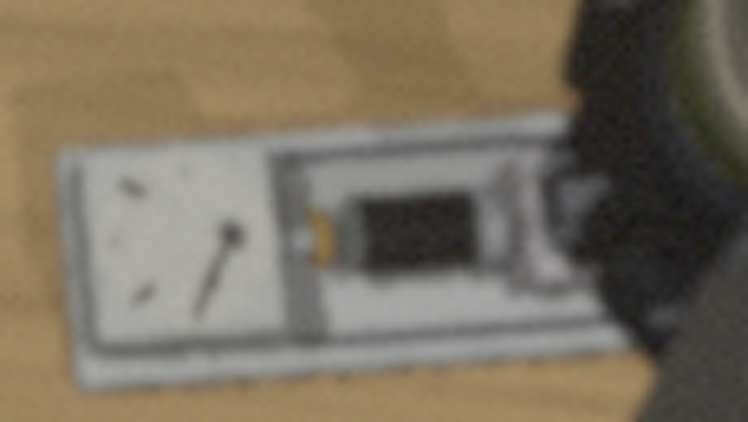

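```bash
python3 -m handwheel '0 1 0 0 5;0 1.5 0 0 5;0 1.5 0 0 5;0 1.5 0 0 5;0 1.5 0 0 5;0 1.5 0 0 5;0 1.5 0 0 5;0 1 0 0 5;0 0 0 0 5;0 0 0 0 5' 40; python3 st.py;  python3 - <<'E'
from h import *
b=get_image("top"); cv2.imwrite("pics/v17.png",cv2.resize(b[185:250,285:400],None,fx=6.5,fy=6.5,interpolation=cv2.INTER_CUBIC))
E
```

```text
t: 21.82
tool_pos: [0.5508, -0.2315, 0.0608]
tool_rot: [0.703, -0.074, 0.703, 0.071]
wrist_force: [-2.6, -8.3, 3.2]
grip_width: 0.149
t 21.82 pos [ 0.5508 -0.2315  0.0608] zang 11.79 down [ 0.001 -0.005 -1.   ] j [-0.53   0.455 -0.178  0.934 -0.004  0.835] F [-2.6 -8.3  3.2] g 0.149
```

View pics/v17.png

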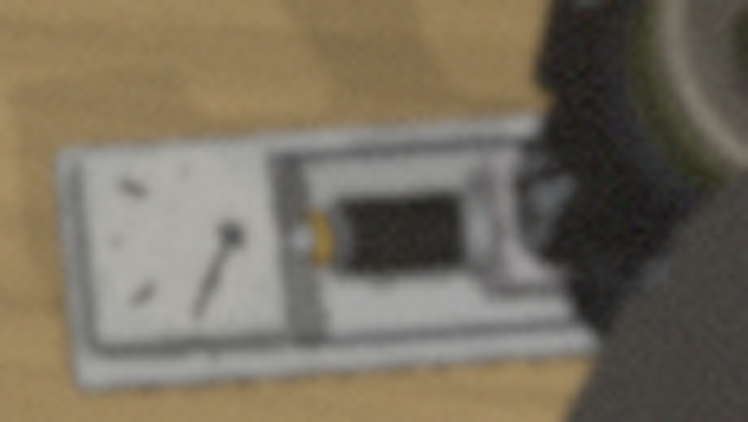

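The cell is sliding with the jaw and is nearly at the brass plunger tip at (320,238). The needle is still at rest, tip at (197,315). Next, smaller steps.

```bash
python3 -m handwheel '0 1 0 0 5;0 1 0 0 5;0 1 0 0 5;0 1 0 0 5;0 1 0 0 5;0 0 0 0 5;0 0 0 0 5'; python3 st.py;  python3 - <<'E'
from h import *
b=get_image("top"); cv2.imwrite("pics/v18.png",cv2.resize(b[185:250,285:400],None,fx=6.5,fy=6.5,interpolation=cv2.INTER_CUBIC))
E
```

```text
t: 22.45
tool_pos: [0.5499, -0.2268, 0.0608]
tool_rot: [0.703, -0.075, 0.703, 0.071]
wrist_force: [-2.3, -8.2, 2.5]
grip_width: 0.155
t 22.45 pos [ 0.5499 -0.2268  0.0608] zang 11.79 down [ 0.001 -0.005 -1.   ] j [-0.524  0.45  -0.186  0.931 -0.004  0.841] F [-2.3 -8.2  2.5] g 0.155
```

View pics/v18.png

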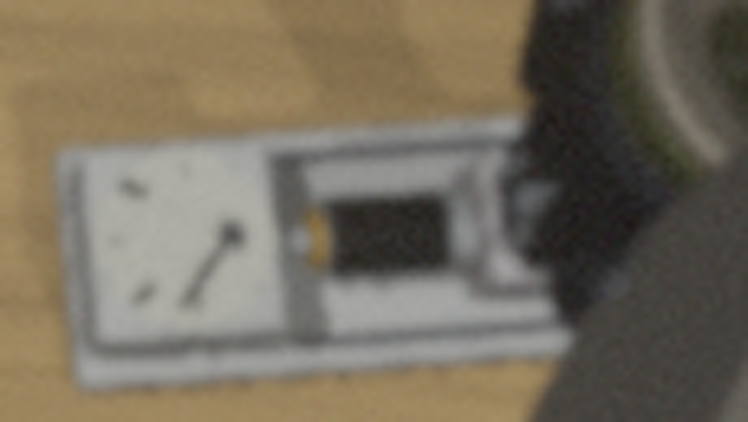

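The needle has moved about 10° (tip at (187,302)), so the plunger is in about 1 mm and contact is made. About 5 mm remain.

```bash
python3 -m handwheel '0 1 0 0 5;0 1 0 0 5;0 1 0 0 5;0 1 0 0 5;0 0 0 0 5;0 0 0 0 5'; python3 st.py;  python3 - <<'E'
from h import *
b=get_image("top"); cv2.imwrite("pics/v19.png",cv2.resize(b[185:250,285:400],None,fx=6.5,fy=6.5,interpolation=cv2.INTER_CUBIC))
E
```

```text
t: 23.0
tool_pos: [0.5491, -0.2234, 0.0608]
tool_rot: [0.703, -0.075, 0.703, 0.07]
wrist_force: [-2.4, -9.1, 1.6]
grip_width: 0.155
t 23.00 pos [ 0.5491 -0.2234  0.0608] zang 11.77 down [ 0.001 -0.006 -1.   ] j [-0.519  0.447 -0.192  0.929 -0.005  0.846] F [-2.4 -9.1  1.6] g 0.155
```

View pics/v19.png

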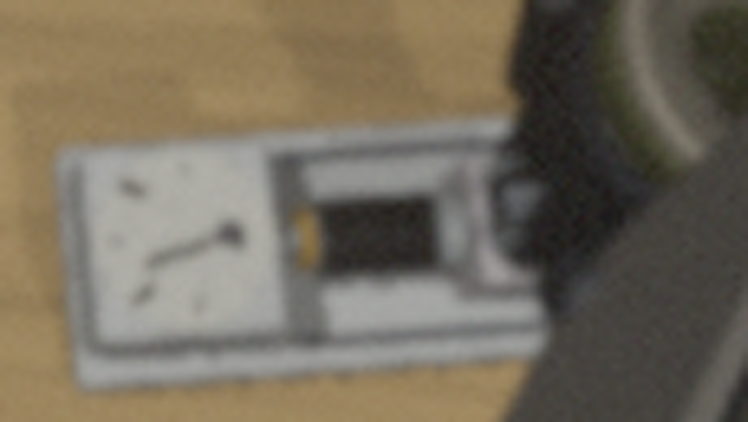

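```bash
python3 -m handwheel '0 0.8 0 0 5;0 0.7 0 0 5;0 0 0 0 5;0 0 0 0 5'; python3 st.py; python3 -m handwheel '0 0 0 0 18;0 0 0 0 24;0 0 0 0 30;0 0 0 0 40;0 0 0 0 45;0 0 0 0 45'; python3 - <<'E'
from h import *
b=get_image("top"); cv2.imwrite("pics/v20.png",cv2.resize(b[185:250,285:400],None,fx=6.5,fy=6.5,interpolation=cv2.INTER_CUBIC))
E
```

```text
t: 23.38
tool_pos: [0.5489, -0.2222, 0.0608]
tool_rot: [0.703, -0.075, 0.703, 0.07]
wrist_force: [-2.0, -10.7, 0.5]
grip_width: 0.155
t 23.38 pos [ 0.5489 -0.2222  0.0608] zang 11.76 down [ 0.001 -0.007 -1.   ] j [-0.517  0.445 -0.194  0.927 -0.005  0.848] F [ -2.  -10.7   0.5] g 0.155
t: 23.88
tool_pos: [0.5483, -0.2182, 0.0602]
tool_rot: [0.703, -0.073, 0.703, 0.073]
wrist_force: [0.2, -0.6, -0.1]
grip_width: 0.451
```

View pics/v20.png

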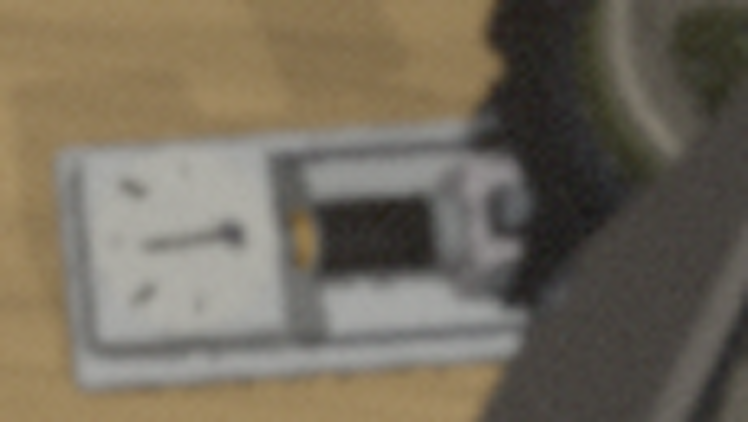

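The needle now points at (143,243), midway between the bold marks at (132,187) and (143,293), and the gripper has released the tab. I retreat straight up and check.

```bash
python3 -m handwheel '-15 0 0 0 50;-25 0 0 0 50;-30 0 0 0 50;-30 0 0 0 50;-30 0 0 0 50;0 -35 0 0 50;0 -35 0 0 50;0 -35 0 0 50;0 0 0 0 50;0 0 0 0 50'; python3 -m handwheel '0 0 0 0 50;0 0 0 0 50;0 0 0 0 50;0 0 0 0 50;0 0 0 0 50;0 0 0 0 50'; python3 st.py; python3 - <<'E'
from h import *
a=get_image("side");b=get_image("top"); cv2.imwrite("pics/b.png",cv2.resize(b[185:250,285:400],None,fx=5,fy=5,interpolation=cv2.INTER_CUBIC)); cv2.imwrite("pics/a.png",a); cv2.imwrite("pics/side_end.png",a)
side_by("pics/a.png","pics/b.png","pics/v21.png")
E
```

```text
t: 24.77
tool_pos: [0.5697, -0.3229, 0.1894]
tool_rot: [0.703, -0.072, 0.704, 0.073]
wrist_force: [-0.3, 1.2, -0.1]
grip_width: 0.502
t: 25.27
tool_pos: [0.57, -0.3207, 0.1906]
tool_rot: [0.703, -0.074, 0.703, 0.073]
wrist_force: [-0.1, 1.0, 0.5]
grip_width: 0.499
t 25.27 pos [ 0.57   -0.3207  0.1906] zang 11.93 down [ 0. -0. -1.] j [-0.635  0.482  0.198  1.286 -0.     0.727] F [-0.1  1.   0.5] g 0.499
```

View pics/v21.png

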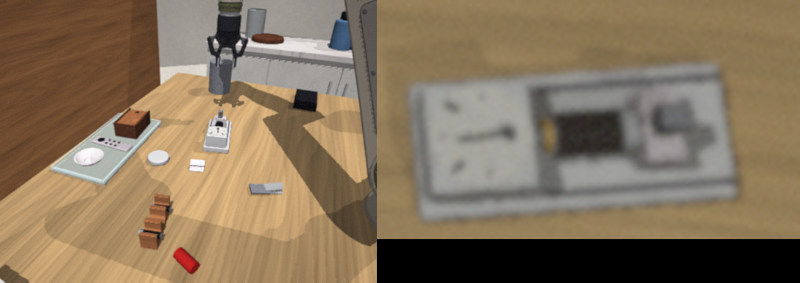

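The needle still stands mid-dial and the cell is pinched between jaw and plunger. The slim cells, puck and red cell are unmoved, and the arm is clear.

```bash
python3 -c "
from rig import *
print(sign_off())"
```

```text
the job is handed in; nothing more can be done
None
```

The job is done and handed in at about 25.3 s of the 56 s allowed. I lifted the thick cell from the middle groove by its ends and set it on the pen rest. There I changed grip to its waist, then laid it in the tester's V bed and let go. I then pinched the jaw tab and slid it in small steps until the needle stood midway between the bold marks, then released it and backed off.

**Last checks:**
- **Needle:** the top picture after release and retreat shows it still pointing midway between the marks, about 6 mm of plunger travel by my estimate. I kept the push to small steps, and the plunger never came near bottoming out.
- **Cell:** it lies in the bed, pinched between jaw and plunger.
- **Other things:** the slim cells, the remote and the red cell look unmoved. I judged this from the last side picture by eye and did not measure it.
- **Forces:** the highest wrist force at the end of any call was about 17 N, when setting the cell on the rest.

**What disagreed:** the network's positions differed by 2 to 4 mm between the two cameras, and my own fits by about 1 to 2 mm. At the rest the cell slid about 1 mm sideways into the groove. None of this affected the result.

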